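# Mount the jaw chuck on the torque tester

### The job

Fit the three-jaw chuck to the torque tester: lift it out of the adapter rack, set its tapered shank in the tester's upright spindle, turn it until the two slots in its flange drop over the spindle's dogs, then press it down until the spring catch clicks and the flange lies flat on the spindle face, and let go. The load cell under the spindle is delicate, so go gently and never lean on it with more than about 40 N; leave the other adapter (the centre) standing in its place in the rack and do not knock over the two sample bottles.

Things in the scene. Friction and masses are not known exactly. Their poses are not given: they have to be found in the camera images.
- chuck: three-jaw chuck on a tapered shank, plain steel, about 0.45 kg, top 62 mm above its origin. Origin: on its axis at the underside of the flange; z up the axis. Shank below, 51 mm long: cone 32 mm wide at the flange, 22 mm at 33 mm down, then a pull stud (neck 10, head 19 mm). It hangs in the rack with the flange on the plate; its turn about z varies.
- chuck_grip (a point): the chuck's round knurled sleeve, 40 mm in diameter, from 15 mm below to 13 mm above this point, which lies on the axis 33 mm above the chuck's origin. Grip it here from above, at any angle about the axis. Under it the neck is 30 mm wide; the jaws' top is 29 mm above it.
- chuck_slot (a point): one of the two equal open slots in the chuck's flange (62 mm in diameter, 9 mm thick): this point is in the slot at the chuck's own +y, 26 mm from the axis, at the underside; the other is at -y. Slots are 12 mm wide and run in from the rim to 18 mm from the axis.
- nose (a point): on the axis of the tester's upright steel spindle, at its flat upper face, 95 mm above the worktop; axes as the tester's. The face is 68 mm in diameter; its tapered hole, 33 mm wide at the face, matches the shank with 0.3 mm to spare when the flange is down. Home = the chuck's origin at this point. The spindle is stiff to turn (0.6 N m).
- dogs (a point): same point as the nose, for the two drive dogs on the spindle face, opposite one another, each 9 mm wide, 9 mm high, 20 to 32 mm from the axis, top edges broken. The turn of the spindle is NOT shown: the line through the dogs lies up to 1.0 rad either way from this frame's y axis. On the dogs the chuck's origin stands 9 mm proud; 1.5 mm to spare each side in a slot.
- catch (a point): the ball catch low in the spindle's hole, on the axis, 44 mm below the nose: four sprung balls. When the slots are over the dogs the stud's head comes to rest on them with the chuck's origin about 6 mm proud; a downward push of 6 to 12 N more takes the head past them at about 3.5 mm, then they snap the flange down onto the face and hold it there.
- tester: the torque tester, fixed: grey box 150 x 170 mm and 42 mm high, keypad on its front, white round headstock 92 mm in diameter up to 86 mm high with the spindle in it. Origin on the worktop under the spindle's axis; x to its back, y to its left, z up. The box reaches from 90 mm in front of the axis to 60 mm behind it.
- rack: aluminium adapter rack, fixed, 172 mm long (its x), 86 mm wide (its y), plate top 70 mm above its origin (centre of the underside). Two holes 37 mm wide at x = -43 and +43 mm; the chuck hangs in one and the centre in the other, which in which varies.
- centre: the other adapter in the rack: same shank and flange, but above it a plain round body 32 mm wide that ends in a steel point, top 58 mm above its origin (on the axis, at the underside of the flange). It stays where it is.
- dropper: brown dropper bottle, black cap, 33 mm wide and 102 mm high, standing close behind the tester; origin at the centre of its underside, z up. A bystander.
- water_bottle: clear water bottle, blue cap, 65 mm wide and 205 mm high, standing at the back between the big machines; origin at the centre of its underside, z up. A bystander.
There are look-alikes about, which are no part of the job. What is shaped like the chuck but green is not meant.

How it is judged:
On the way:
1. the chuck's shank stands in the spindle's taper (z of chuck in the frame of nose below 0.03 m and horizontal distance between chuck and nose below 0.006 m), for 0.1 s.
At the end, for the whole second after the job is handed in: The chuck is home and at rest: the underside of its flange within 1.5 mm of the spindle face, its axis within 1.5 mm of the spindle's and upright within 0.04 rad; the centre is within 15 mm of where it was in the rack; both bottles are upright within 0.3 rad (z of chuck in the frame of nose below 0.0015 m and horizontal distance between chuck and nose below 0.0015 m and angle between chuck's own z axis and vertical below 0.04 rad and linear speed of chuck below 0.02 m/s and distance of centre from where it was at the start of the episode below 0.015 m and angle between each of dropper, water_bottle's own z axis and vertical below 0.3 rad); the robot touches nothing.
It fails at once if the contact forces between chuck and tester, catch balls included, add up to more than 80 N (a straight push of about 40 N on the seated chuck) (contact force between chuck and tester above 80 N).
It fails at once if the chuck bears on the tester with more than 45 N while its flange stands on the dogs (z of chuck in the frame of nose above 0.0075 m and contact force between chuck and tester above 45 N).
It fails at once if the centre is shifted by more than 15 mm or lifted out of its place in the rack (distance of centre from where it was at the start of the episode above 0.015 m).
It fails at once if the dropper bottle or the water bottle is knocked over (angle between any of dropper, water_bottle's own z axis and vertical above 0.5 rad).
It also fails if it takes over 61 s, if anything falls off the work surface, if the arm or the gripper's body presses on something with over 40 N, if the wrist force passes 120 N, or if a joint passes its speed limit or range.

### The arm

A 6-joint arm with a two-finger parallel gripper is mounted at the origin on a cart in front of the work surface, level with it; the furniture and walls round the work are solid. World frame = base frame: x ahead of the robot, y to its left, z up, the work surface at z = 0. Lengths are in m, angles in rad, forces in N, time in s.
With the tool pointing down it reaches from about 0.35 to 0.775 m from the base axis. Payload 5.5 kg.
Tool frame: the origin (TCP) lies at the very end of the fingers, on their centre line; the grasp point (between the pads) lies env.pinch_z behind it (env.pinch_z is the distance from the TCP to the grasp point, in m); z points along the fingers, y is the line along which they close (so a half turn about z gives the same grasp; the last joint's range is limited). The gripper opens to 85 mm and grips with 20 to 120 N. Pads are 22 mm wide; open, the fingers measure 114 mm over their backs; the gripper's body (76 mm by 85 mm) begins 54 mm behind the grasp point. The pads swing forward as they close: fully open they stand 13 mm farther back than shut.
Start: joints at [-1.361, 0.313, 0.046, 1.304, 0, 1.431], TCP at [0.197, -0.54, 0.231] pointing down, gripper open.
Joint ranges: [-2.76, 2.76], [-0.86, 1.69], [-1.03, 1.26], [-2.2, 2.34], [-1.47, 1.5], [-3.14, 3.14]. Speed limits (rad/s): [2.57, 2.57, 3.14, 3.14, 3.14, 3.14].

### API

Orientations are given as a unit quaternion [w, x, y, z].
In Python, from workcell import env, eyes gives the robot as it stands.
- The arm moves only by the shell command python3 -m jog 'ROWS' [FORCE]. ROWS is JSON, one flat list of numbers, 7 for each row, row after row: the shift along the world's x, y, z as a fraction of full scale, then the turn, a rotation vector about the world's x, y, z as a fraction of full scale, then the opening, from -1 (shut) to 1 (fully open), so that 0 is half open. A call has 1 to 12 rows; each row is the pose to reach, as a shift and turn from the pose commanded when the call began, turning the shorter way round; what a row does not reach only later rows make up. Full scale, the value 1, is 20 cm for a shift and pi rad for a turn. A row lasts 1/12 s, in which the tool goes at most 41.7 mm and 7.16 degrees, less where a joint would pass 70% of its speed; a pose out of reach is approached as far as the arm can. A call with a number of a shift or a turn outside -1 to 1 is refused whole. A call with a gripper value outside its range is refused whole. The fingers move at their own pace and stop on an object; FORCE is the grip in N (left out, the last holds). Time passes only in rows, so rows that repeat a pose let the fingers close. It gives the time, the measured TCP pose, the force, the opening and the grip force at its end, in the units of the state.
- env.get_state(): the state, without advancing time (a new reading comes with each control period).
- eyes.read_camera(name): name is "scene" or "side" or "wrist"; returns (picture, depth): 400x640x3 uint8, red, green, blue; 400x640 float32, m along the optical axis (not along the pixel's ray), 0 where there is no reading.
- eyes.calibration(name): a dict with "fx", "fy", "cx", "cy" (pixels), "R" (3x3) and "t" (3): a world point X has camera coordinates R X + t; the wrist camera has in their place "tool_from_camera" (4x4, takes a point from camera to tool coordinates, whose origin is the TCP and whose axes are the flange's). Camera axes: x right, y down, z forward; pixel columns grow to the right and rows downward; lengths in m; the calibration is good to about 2 mm. A picture is of the moment at which its call begins: read the wrist's pose just before it. calibration takes no time and is no camera call.
- env.hand_in(): hands the job in; it is judged then, once.
The state is a dict: "clock": time; "joint_pos": joint angles; "qvel": joint speeds; "tau": joint torques, N m; "tcp_pos": TCP position; "orientation": TCP orientation; "wrist_force": force on the tool from outside, world axes, zero at the start; "ft_torque": the same for the moment, N m; "finger_gap": finger opening in m; "grip_force": force on a finger pad.
Only numpy, scipy, OpenCV 4.12 (cv2) and the standard library are available. Lean on these libraries where they do the work, as an engineer would, in place of code of your own. Each camera call takes 0.05 s, during which the arm holds its last target. There are 200 camera calls.

## Working session

There is one attempt and no reset: what is moved stays moved. The work goes in short steps, Python scripts to look and compute and a shell command to move; the robot and the scene stay as the last step left them, time stands still between calls to the robot, and variables do not carry over. Pictures are saved under pics/ and viewed, at most 10 in all, crops included, and the job is handed in when it is done.

```bash
mkdir -p pics
cat > h.py <<'E'
import numpy as np, cv2
from workcell import env, eyes
from scipy.spatial.transform import Rotation as Rn
def cam(n):
    s=env.get_state(); im,d=eyes.read_camera(n); c=eyes.calibration(n)
    if n=="wrist":
        T=np.array(c["tool_from_camera"]); q=s["orientation"]
        Rw=Rn.from_quat([q[1],q[2],q[3],q[0]]).as_matrix()
        A=Rw@T[:3,:3]; o=Rw@T[:3,3]+np.array(s["tcp_pos"])
    else:
        A=np.array(c["R"]).T; o=-A@np.array(c["t"])
    return im,d,c,A,o
def pts(d,c,A,o):
    v,u=np.mgrid[:400,:640]
    P=np.stack([(u-c["cx"])/c["fx"]*d,(v-c["cy"])/c["fy"]*d,d],-1)
    return P@A.T+o
def ray(u,v,z,c,A,o):
    r=A@np.array([(u-c["cx"])/c["fx"],(v-c["cy"])/c["fy"],1]); return o+r*(z-o[2])/r[2]
def save(n,im): cv2.imwrite("pics/"+n,im[...,::-1])
E
python3 - <<'E'
from h import *
print(env.pinch_z, env.get_state())
for n in ("scene","side"):
    im,d,c,A,o=cam(n); np.savez(n,im=im,d=d,A=A,o=o,**{k:c[k] for k in("fx","fy","cx","cy")}); save(n+".png",im); print(n,o,A[:,2],c["fx"])
E
```

```text
0.0187 {'clock': 0.0, 'joint_pos': array([-1.36059119e+00,  3.13995004e-01,  4.49536157e-02,  1.30360269e+00,
        1.06494808e-06,  1.43120398e+00]), 'qvel': array([ 1.28973826e-03,  5.82870666e-04, -1.37131137e-03, -8.13953366e-04,
        1.66927688e-05,  1.19890066e-03]), 'tau': array([ 5.34078008e-04, -4.80631077e+01,  2.98530114e+01,  1.93834200e-02,
       -2.51505662e-04,  4.75811134e-06]), 'tcp_pos': array([ 0.1969417 , -0.53966282,  0.23040158]), 'orientation': array([-9.23316577e-04,  9.84743743e-01,  1.74008351e-01, -3.20797276e-05]), 'wrist_force': array([-0.59425636,  0.0351662 , -0.18847458]), 'ft_torque': array([ 0.00330655, -0.00603769, -0.01127279]), 'grip_force': 0.0, 'finger_gap': 0.08507569938601996}
scene [ 0.08646704 -0.83003621  0.44203961] [ 0.60304675  0.6872248  -0.40503913] 401.2967126298832
side [ 0.63282857 -1.15909588  0.6705011 ] [-0.03345316  0.8363879  -0.54711622] 472.2754488871965
```

View pics/scene.png

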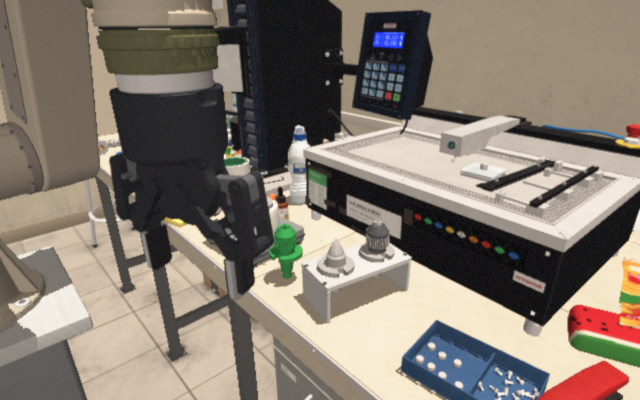

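View pics/side.png

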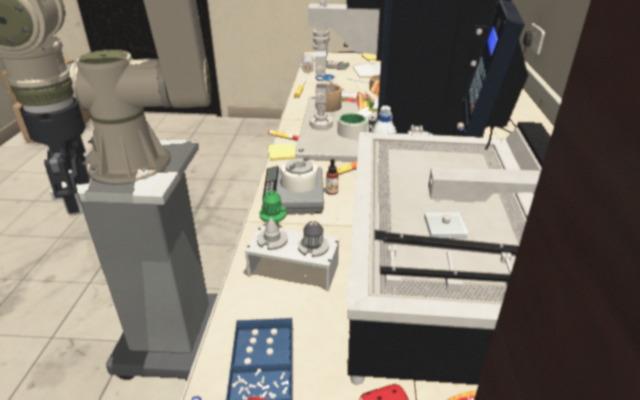

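The scene view shows the rack with the centre (335,258) and the chuck (377,240). The side view shows the chuck (313,240), centre (271,236), green decoy (272,207), tester spindle (299,170) and dropper (333,177).

Run:
```python
from h import *
for n,px in (("side",[(313,228),(313,240),(271,225),(299,162),(299,172),(333,165),(281,190),(310,195),(384,110),(250,247),(336,262)]),("scene",[(377,228),(378,240),(335,245),(335,265),(283,205),(299,130)])):
    f=np.load(n+".npz"); P=pts(f["d"],f,f["A"],f["o"])
    for u,v in px: print(n,u,v,P[v,u].round(3))
f=np.load("side.npz"); P=pts(f["d"],f,f["A"],f["o"])
reg=np.zeros((400,640),bool); reg[140:215,262:328]=1
for a,b in((.08,.09),(.09,.1),(.098,.11)):
    m=reg&(P[...,2]>a)&(P[...,2]<b); Q=P[m]; print(a,b,m.sum(),np.median(Q,0).round(3),Q.min(0).round(3),Q.max(0).round(3))
reg=np.zeros((400,640),bool); reg[210:262,295:335]=1
for a,b in((.076,.084),(.09,.115),(.115,.14)):
    m=reg&(P[...,2]>a)&(P[...,2]<b); Q=P[m]; print(a,b,m.sum(),np.median(Q,0).round(3),Q.min(0).round(3),Q.max(0).round(3))
im=f["im"][130:270,240:360]; save("sidez.png",cv2.resize(im,None,fx=5,fy=4.2,interpolation=cv2.INTER_CUBIC))
```

```text
side 313 228 [ 0.566 -0.441  0.128]
side 313 240 [ 0.567 -0.449  0.105]
side 271 225 [ 0.482 -0.421  0.116]
side 299 162 [ 0.503 -0.123  0.093]
side 299 172 [ 0.509 -0.171  0.092]
side 333 165 [ 0.589 -0.12   0.087]
side 281 190 [ 0.464 -0.181  0.045]
side 310 195 [ 0.537 -0.2    0.046]
side 384 110 [ 0.712 -0.038  0.204]
side 250 247 [ 0.441 -0.44   0.074]
side 336 262 [ 0.611 -0.416  0.024]
scene 377 228 [ 0.554 -0.438  0.126]
scene 378 240 [ 0.551 -0.445  0.107]
scene 335 245 [ 0.475 -0.419  0.116]
scene 335 265 [ 0.469 -0.426  0.083]
scene 283 205 [ 0.582 -0.128  0.057]
scene 299 130 [ 0.707 -0.038  0.198]
0.08 0.09 367 [ 0.499 -0.171  0.087] [ 0.443 -0.319  0.08 ] [ 0.548 -0.111  0.09 ]
0.09 0.1 355 [ 0.499 -0.158  0.096] [ 0.442 -0.319  0.09 ] [ 0.538 -0.104  0.1  ]
0.098 0.11 211 [ 0.473 -0.301  0.103] [ 0.442 -0.319  0.098] [ 0.538 -0.111  0.11 ]
0.076 0.084 304 [ 0.57  -0.442  0.081] [ 0.535 -0.46   0.076] [ 0.595 -0.407  0.084]
0.09 0.115 198 [ 0.567 -0.445  0.103] [ 0.545 -0.451  0.091] [ 0.585 -0.428  0.115]
0.115 0.14 257 [ 0.566 -0.439  0.125] [ 0.545 -0.452  0.115] [ 0.585 -0.416  0.135]
```

View pics/sidez.png

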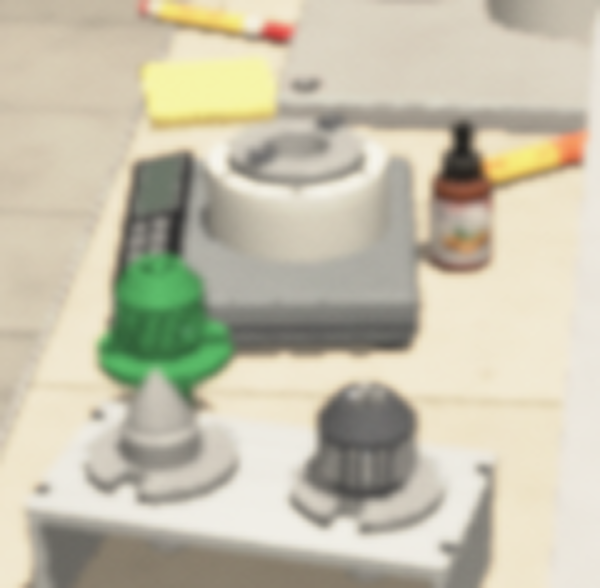

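The crop shows the chuck (365,440) with a flange slot at (345,515), the spindle face (297,155) with dogs at about (255,160) and (328,125), and the dropper to the right at (462,200). I'm going above the chuck for a close look.

Run:
```python
from h import *
c=eyes.calibration("wrist"); print(np.round(c["tool_from_camera"],3),c["fx"],c["cx"],c["cy"])
# machine's near edge and height
f=np.load("side.npz"); P=pts(f["d"],f,f["A"],f["o"])
for u,v in((362,200),(356,300),(372,150),(420,140)): print(P[v,u].round(3))
f=np.load("scene.npz"); P=pts(f["d"],f,f["A"],f["o"])
for u,v in((309,165),(420,210),(460,228),(286,228),(284,246)): print(P[v,u].round(3))
```

```text
[[ 0.001 -0.966 -0.258  0.065]
 [ 1.     0.     0.001 -0.001]
 [-0.    -0.258  0.966 -0.142]
 [ 0.     0.     0.     1.   ]] 289.56843767631574 324.93196347976436 201.01782698615958
[ 0.657 -0.417  0.18 ]
[ 0.648 -0.677  0.182]
[ 0.68  -0.214  0.181]
[ 0.793 -0.154  0.181]
[ 0.654 -0.14   0.142]
[ 0.644 -0.46   0.138]
[ 0.64  -0.542  0.135]
[ 0.462 -0.304  0.107]
[ 0.449 -0.312  0.078]
```

```bash
python3 -m jog '[0.4,0.05,0.35,0,0,0,1, 0.8,0.15,0.35,0,0,0,1, 1,0.3,0.35,0,0,0,1, 1,0.54,0.35,0,0,0,1, 1,0.54,0.35,0,0,0,1, 1,0.54,0.35,0,0,0,1, 1,0.54,0.35,0,0,0,1, 1,0.54,0.35,0,0,0,1, 1,0.54,0.35,0,0,0,1]'
```

```text
clock: 0.85
tcp_pos: [0.3971, -0.432, 0.3009]
orientation: [-0.0, 0.985, 0.175, -0.0]
wrist_force: [-0.8, -0.1, -1.2]
finger_gap: 0.0855
grip_force: 0.0
```

```bash
python3 -m jog '[0.3,0,0,0,0,0,1, 0.6,0,0,0,0,0,1, 0.6,0,0,0,0,0,1, 0.6,0,0,0,0,0,1, 0.6,0,0,0,0,0,1,0.6,0,0,0,0,0,1]'
python3 - <<'E'
from h import *
im,d,c,A,o=cam("wrist"); np.savez("w1",im=im,d=d,A=A,o=o,**{k:c[k] for k in("fx","fy","cx","cy")}); save("w1.png",im)
E
```

```text
clock: 1.35
tcp_pos: [0.5157, -0.4332, 0.3002]
orientation: [-0.001, 0.985, 0.173, -0.001]
wrist_force: [-0.1, 0.8, -0.0]
finger_gap: 0.0852
grip_force: 0.0
```

View pics/w1.png

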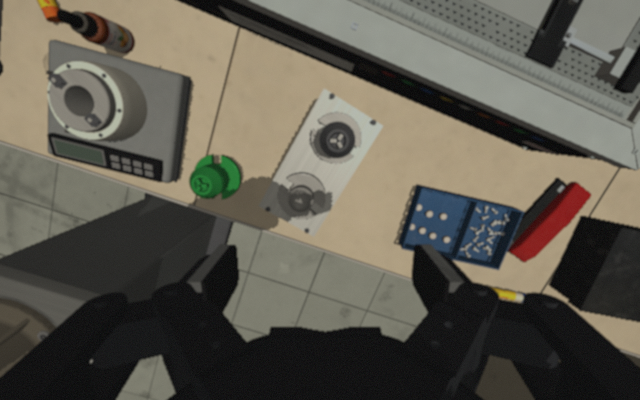

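Everything shows in one wrist view: chuck at (336,139), centre (302,200), spindle bore at (80,97) with dogs near (57,80) and (93,120). I'll crop both areas, rectified to world-aligned top views.

```bash
cat > rect.py <<'E'
from h import *
def rect(f,cx,cy,z,half=.05,N=400):
    # world-aligned top view of plane z: image right=-y, up=+x
    K=np.array([[f["fx"],0,f["cx"]],[0,f["fy"],f["cy"]],[0,0,1]],float)
    A,o=f["A"],f["o"]; k=2*half/N
    # (i,j,1)->world
    M=np.array([[0,-k,cx+half],[-k,0,cy+half],[0,0,z]],float)-np.outer(o,[0,0,1])
    H=K@A.T@M
    return cv2.warpPerspective(f["im"],H,(N,N),flags=cv2.INTER_CUBIC|cv2.WARP_INVERSE_MAP)
E
python3 - <<'E'
from rect import *
f=np.load("w1.npz"); P=pts(f["d"],f,f["A"],f["o"])
def reg(a,b,u0,u1,v0,v1):
    m=np.zeros((400,640),bool); m[v0:v1,u0:u1]=1
    m&=(P[...,2]>a)&(P[...,2]<b); Q=P[m]
    (x,y),r=cv2.minEnclosingCircle(Q[:,:2].astype(np.float32)); print(m.sum(),Q.mean(0).round(4),x,y,r)
reg(.074,.083,300,370,105,170); reg(.1,.14,300,370,105,170); reg(.091,.099,45,130,60,140);reg(.0995,.11,45,130,60,140);reg(.08,.11,45,130,60,140)
a=rect(f,.565,-.432,.079); b=rect(f,.497,-.14,.095)
for g in(a,b): cv2.drawMarker(g,(200,200),(255,0,0),0,8)
save("r1.png",np.hstack([a,b]))
E
```

```text
832 [ 0.5666 -0.4266  0.0785] 0.5642633438110352 -0.4284696578979492 0.031128695234656334
1042 [ 0.5649 -0.4277  0.1232] 0.5642900466918945 -0.4281064569950104 0.020045550540089607
2156 [ 0.5053 -0.1389  0.0942] 0.5034730434417725 -0.13756462931632996 0.03498275205492973
249 [ 0.5047 -0.1377  0.1027] 0.5042667984962463 -0.13797573745250702 0.032562896609306335
4551 [ 0.5066 -0.1436  0.0905] 0.5032644867897034 -0.13795943558216095 0.045526426285505295
```

View pics/r1.png

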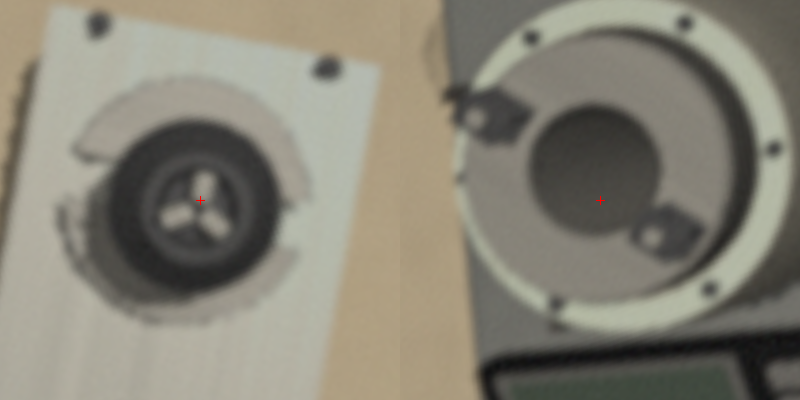

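Run:
```python
from rect import *
f=np.load("w1.npz"); P=pts(f["d"],f,f["A"],f["o"])
m=np.zeros((400,640),bool); m[60:140,45:130]=1; m&=(P[...,2]>.1)&(P[...,2]<.11); Q=P[m][:,:2]
l=Q[:,1]>-.138
a,b=Q[l].mean(0),Q[~l].mean(0); v=a-b; print("dogs",a,b,np.hypot(*v),np.arctan2(-v[0],v[1]),(a+b)/2)
c=np.array([.5643,-.4283]); g=rect(f,*c,.079).mean(2)
m=np.zeros((400,640),bool); m[100:175,295:375]=1
R=np.hypot(P[...,0]-c[0],P[...,1]-c[1]); m&=(R>.024)&(R<.0305)
t=np.arctan2(-(P[...,0]-c[0]),P[...,1]-c[1])
for k in range(-60,60):
    t0=k*np.pi/60; s=m&(abs(np.angle(np.exp(1j*(t-t0))))<.026)
    rr=[g[int(200-r*np.cos(t0+np.pi/2)*4000) if 0 else int(round(200+r*4000*np.sin(t0))), int(round(200-r*4000*np.cos(t0)))] for r in np.arange(.024,.030,.0005)]
    if abs(abs(t0)-np.pi/2)>.75: print(round(t0,2),np.round(np.median(P[s][:,2]),4) if s.any() else None,int(np.mean(rr)),end=' | ')
```

```text
dogs [ 0.51852    -0.11712807] [ 0.48942448 -0.16034493] 0.052098430783049536 -0.5925426041960153 [ 0.50397224 -0.1387365 ]
-3.14 0.0786 134 | -3.09 0.0781 139 | -3.04 0.0785 145 | -2.98 0.0786 148 | -2.93 0.0782 149 | -2.88 0.0787 151 | -2.83 0.0785 150 | -2.78 0.0786 149 | -2.72 0.0786 149 | -2.67 0.0785 150 | -2.62 0.0796 150 | -2.57 0.078 151 | -2.51 0.0786 152 | -2.46 0.0789 153 | -2.41 0.0779 153 | -2.36 0.079 153 | -0.79 0.0789 154 | -0.73 0.0788 156 | -0.68 0.0787 156 | -0.63 0.0782 155 | -0.58 0.0791 154 | -0.52 0.0787 145 | -0.47 0.0786 125 | -0.42 0.0698 126 | -0.37 0.0701 156 | -0.31 0.0694 171 | -0.26 0.0698 173 | -0.21 0.07 169 | -0.16 0.069 164 | -0.1 0.07 155 | -0.05 0.0693 144 | 0.0 0.0738 135 | 0.05 0.0787 132 | 0.1 0.0785 125 | 0.16 0.0783 117 | 0.21 0.0787 111 | 0.26 0.0782 114 | 0.31 0.0787 115 | 0.37 0.0784 107 | 0.42 0.0786 100 | 0.47 0.0788 91 | 0.52 0.0786 85 | 0.58 0.0792 87 | 0.63 0.0776 87 | 0.68 0.078 87 | 0.73 0.0784 87 | 0.79 0.0785 88 | 2.36 0.0786 141 | 2.41 0.078 141 | 2.46 0.0784 140 | 2.51 0.0787 138 | 2.57 0.0786 136 | 2.62 0.0786 136 | 2.67 0.0775 135 | 2.72 0.0689 144 | 2.78 0.0695 157 | 2.83 0.0691 163 | 2.88 0.0695 167 | 2.93 0.0693 166 | 2.98 0.07 165 | 3.04 0.0689 154 | 3.09 0.0698 140 |
```

```bash
python3 -m jog '[0.235,0.018,0,0,0,0,1, 0.235,0.018,-0.2,0,0,0,1, 0.235,0.018,-0.4,0,0,0,1, 0.235,0.018,-0.6,0,0,0,1, 0.235,0.018,-0.7,0,0,0,1, 0.235,0.018,-0.7,0,0,0,1, 0.235,0.018,-0.7,0,0,0,1, 0.235,0.018,-0.7,0,0,0,1]'
python3 - <<'E'
from h import *
for i in range(4): print(env.get_state()["tcp_pos"])
im,d,c,A,o=cam("wrist"); P=pts(d,c,A,o)
m=(abs(P[...,0]-.564)<.04)&(abs(P[...,1]+.428)<.04)
for a,b in((.074,.083),(.095,.128)):
    Q=P[m&(P[...,2]>a)&(P[...,2]<b)]; Q=Q[np.hypot(Q[:,0]-.564,Q[:,1]+.428)<.034]
    if len(Q)>20: print(len(Q),cv2.minEnclosingCircle(Q[:,:2].astype(np.float32)))
E
```

```text
clock: 2.07
tcp_pos: [0.5638, -0.43, 0.1644]
orientation: [0.002, 0.985, 0.173, 0.001]
wrist_force: [0.4, -0.1, 0.4]
finger_gap: 0.0854
grip_force: 0.0
[ 0.56384514 -0.43004822  0.16444615]
[ 0.56384514 -0.43004822  0.16444615]
[ 0.56384514 -0.43004822  0.16444615]
[ 0.56384514 -0.43004822  0.16444615]
1548 ((0.5644238591194153, -0.4281242787837982), 0.031208351254463196)
2437 ((0.5645545125007629, -0.4284490942955017), 0.02046455815434456)
```

```bash
python3 -m jog '[0.003,0.007,-0.15,0,0,0,1, 0.003,0.007,-0.3,0,0,0,1, 0.003,0.007,-0.4,0,0,0,1, 0.003,0.007,-0.4,0,0,0,1, 0.003,0.007,-0.4,0,0,0,0.2, 0.003,0.007,-0.4,0,0,0,-0.3, 0.003,0.007,-0.4,0,0,0,-0.6, 0.003,0.007,-0.4,0,0,0,-0.6, 0.003,0.007,-0.4,0,0,0,-0.6, 0.003,0.007,-0.4,0,0,0,-0.6, 0.003,0.007,-0.4,0,0,0,-0.6, 0.003,0.007,-0.4,0,0,0,-0.6]' 60
```

```text
clock: 3.12
tcp_pos: [0.566, -0.4285, 0.0844]
orientation: [0.002, 0.985, 0.174, 0.001]
wrist_force: [-0.1, -0.6, 5.5]
finger_gap: 0.0388
grip_force: 60.9
```

```bash
python3 -m jog '[0,0,0.05,0,0,0,-0.6, 0,0,0.15,0,0,0,-0.6, 0,0,0.3,0,0,0,-0.6, 0,0,0.5,0,0,0,-0.6, 0,0,0.7,0,0,0,-0.6, 0,0,0.8,0,0,0,-0.6, 0,0,0.8,0,0,0,-0.6, 0,0,0.8,0,0,0,-0.6]' && python3 -m jog '[-0.03,0.12,0,0,0,-0.02,-0.6, -0.06,0.28,0,0,0,-0.04,-0.6, -0.1,0.44,0,0,0,-0.06,-0.6, -0.14,0.6,0,0,0,-0.08,-0.6, -0.18,0.76,0,0,0,-0.1,-0.6, -0.2,0.85,0,0,0,-0.118,-0.6, -0.2,0.9,0,0,0,-0.118,-0.6, -0.2,0.9,0,0,0,-0.118,-0.6, -0.2,0.9,0,0,0,-0.118,-0.6]'
python3 - <<'E'
from h import *
im,d,c,A,o=cam("wrist"); np.savez("w2",im=im,d=d,A=A,o=o,**{k:c[k] for k in("fx","fy","cx","cy")}); save("w2.png",im)
E
```

```text
clock: 3.78
tcp_pos: [0.5652, -0.4277, 0.243]
orientation: [0.001, 0.985, 0.174, 0.001]
wrist_force: [-1.0, -0.7, -4.1]
finger_gap: 0.0384
grip_force: 61.2
clock: 4.53
tcp_pos: [0.5245, -0.247, 0.24]
orientation: [-0.0, 1.0, -0.009, -0.001]
wrist_force: [0.3, -1.4, -3.9]
finger_gap: 0.0387
grip_force: 61.6
```

View pics/w2.png

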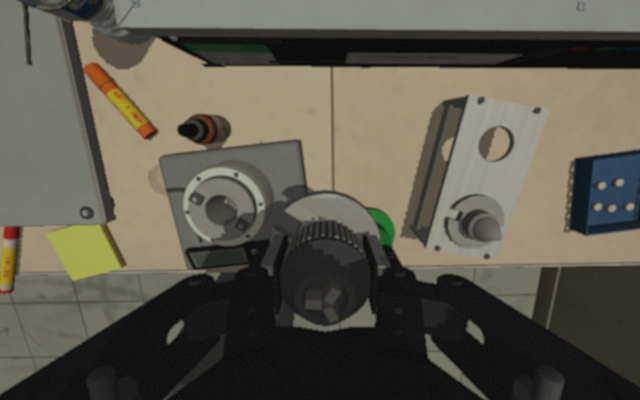

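The chuck is held upright (325,270), and the spindle with both dogs is clear at (222,205). I'll remeasure both from this view.

Run:
```python
from rect import *
f=np.load("w2.npz"); P=pts(f["d"],f,f["A"],f["o"])
m=np.zeros((400,640),bool); m[150:260,170:285]=1
n=np.array([.5035,-.138]); R=np.hypot(P[...,0]-n[0],P[...,1]-n[1])
Q=P[m&(abs(P[...,2]-.095)<.004)&(R<.038)]; print("face",len(Q),cv2.minEnclosingCircle(Q[:,:2].astype(np.float32)))
Q=P[m&(P[...,2]>.1)&(P[...,2]<.11)&(R<.036)][:,:2]; l=Q[:,1]>-.138
a,b=Q[l].mean(0),Q[~l].mean(0); v=a-b; print("dogs",len(Q),np.hypot(*v),np.arctan2(-v[0],v[1]),(a+b)/2)
t=np.array(env.get_state()["tcp_pos"]); print("tcp",t)
R=np.hypot(P[...,0]-t[0],P[...,1]-t[1]); m=(R<.036)
h,e=np.histogram(P[m][:,2],bins=np.arange(.2,.32,.004)); print(dict(zip(e.round(3),h)))
z=P[280:300,315:335,2]; 
Q=P[m&(P[...,2]>.285-.06)&(P[...,2]<.242)]; print("flange",len(Q),np.median(Q[:,2]),cv2.minEnclosingCircle(Q[:,:2].astype(np.float32)))
th=np.arctan2(-(Q[:,0]-t[0]),Q[:,1]-t[1]); print(np.sort(th)[[0,-1]],np.histogram(th,bins=30))
# sleeve front: fit circle radius 20 to the visible side
Q=P[m&(P[...,2]>.25)&(P[...,2]<.27)&(R<.024)]; 
A2=np.c_[2*Q[:,:2],np.ones(len(Q))]; s=np.linalg.lstsq(A2,(Q[:,:2]**2).sum(1),rcond=None)[0]; print("sleeve",len(Q),s[:2],np.sqrt(s[2]+s[0]**2+s[1]**2))
```

```text
face 2307 ((0.5039770603179932, -0.13739736378192902), 0.034431394189596176)
dogs 238 0.05174274581620686 -0.5906482493855051 [ 0.50446235 -0.13792717]
tcp [ 0.52468447 -0.24782247  0.24017918]
{np.float64(0.2): np.int64(0), np.float64(0.204): np.int64(0), np.float64(0.208): np.int64(0), np.float64(0.212): np.int64(0), np.float64(0.216): np.int64(0), np.float64(0.22): np.int64(0), np.float64(0.224): np.int64(119), np.float64(0.228): np.int64(195), np.float64(0.232): np.int64(2456), np.float64(0.236): np.int64(0), np.float64(0.24): np.int64(27), np.float64(0.244): np.int64(232), np.float64(0.248): np.int64(354), np.float64(0.252): np.int64(406), np.float64(0.256): np.int64(426), np.float64(0.26): np.int64(474), np.float64(0.264): np.int64(459), np.float64(0.268): np.int64(940), np.float64(0.272): np.int64(1485), np.float64(0.276): np.int64(2165), np.float64(0.28): np.int64(2618), np.float64(0.284): np.int64(1108), np.float64(0.288): np.int64(518), np.float64(0.292): np.int64(882), np.float64(0.296): np.int64(235), np.float64(0.3): np.int64(6), np.float64(0.304): np.int64(334), np.floa
[... 170 characters left out ...]
1 -0.03497299] (array([  9,  21,  62,  90,  94, 102, 112, 101, 116, 117, 119, 132, 126,
       133, 127, 140, 130, 137, 133, 133, 128, 136, 117,  37,   9,   9,
         6, 122,  56,  14]), array([-3.14120211, -3.03766114, -2.93412017, -2.8305792 , -2.72703823,
       -2.62349726, -2.51995629, -2.41641532, -2.31287435, -2.20933337,
       -2.1057924 , -2.00225143, -1.89871046, -1.79516949, -1.69162852,
       -1.58808755, -1.48454658, -1.38100561, -1.27746464, -1.17392367,
       -1.0703827 , -0.96684173, -0.86330076, -0.75975979, -0.65621882,
       -0.55267785, -0.44913687, -0.3455959 , -0.24205493, -0.13851396,
       -0.03497299]))
sleeve 1490 [ 0.52044885 -0.24711593] 0.02257247695575853
```

Run:
```python
from rect import *
from scipy.optimize import least_squares
f=np.load("w2.npz"); P=pts(f["d"],f,f["A"],f["o"])
def rim(m,c,r,lo,hi):
    Q=P[m][:,:2]; c=np.array(c)
    for _ in range(4):
        th=np.arctan2(Q[:,1]-c[1],Q[:,0]-c[0]); R=np.hypot(*(Q-c).T); E=[]
        for k in np.arange(lo,hi,.06):
            s=abs(np.angle(np.exp(1j*(th-k))))<.03
            if s.sum()>3 and R[s].max()>r-.0025: E.append(Q[s][R[s].argmax()])
        E=np.array(E); s=least_squares(lambda p:np.hypot(*(E-p[:2]).T)-p[2],[*c,r],loss="soft_l1",f_scale=.0003); c=s.x[:2]
    print(len(E),s.x.round(4),np.abs(s.fun).mean())
R=np.hypot(P[...,0]-.5263,P[...,1]+.2463)
rim((P[...,2]>.226)&(P[...,2]<.242)&(R<.034),(.5263,-.2463),.031,-1.5,1.5)
R=np.hypot(P[...,0]-.504,P[...,1]+.1376)
rim((abs(P[...,2]-.095)<.004)&(R<.037),(.504,-.1376),.034,-3.1,3.1)
```

```text
43 [ 0.5235 -0.2461  0.0307] 7.508659139293765e-05
99 [ 0.5042 -0.1376  0.0337] 0.00026657794290535134
```

```bash
python3 -m jog '[-0.03,0.15,0,0,0,0,-0.6, -0.06,0.32,0,0,0,0,-0.6, -0.085,0.46,0,0,0,0,-0.6, -0.099,0.542,0,0,0,0,-0.6, -0.099,0.542,0,0,0,0,-0.6, -0.099,0.542,-0.1,0,0,0,-0.6, -0.099,0.542,-0.2,0,0,0,-0.6, -0.099,0.542,-0.28,0,0,0,-0.6, -0.099,0.542,-0.28,0,0,0,-0.6, -0.099,0.542,-0.28,0,0,0,-0.6]'
python3 - <<'E'
from h import *
im,d,c,A,o=cam("wrist"); np.savez("w3",im=im,d=d,A=A,o=o,**{k:c[k] for k in("fx","fy","cx","cy")}); save("w3.png",im)
im,d,c,A,o=cam("side"); save("s3.png",cv2.resize(im[100:240,220:380],None,fx=5,fy=4.2,interpolation=cv2.INTER_CUBIC)[:600,:800])
E
```

```text
clock: 5.42
tcp_pos: [0.5045, -0.1399, 0.1843]
orientation: [-0.0, 1.0, -0.011, -0.001]
wrist_force: [-0.2, -0.1, -3.5]
finger_gap: 0.0388
grip_force: 62.0
```

View pics/w3.png

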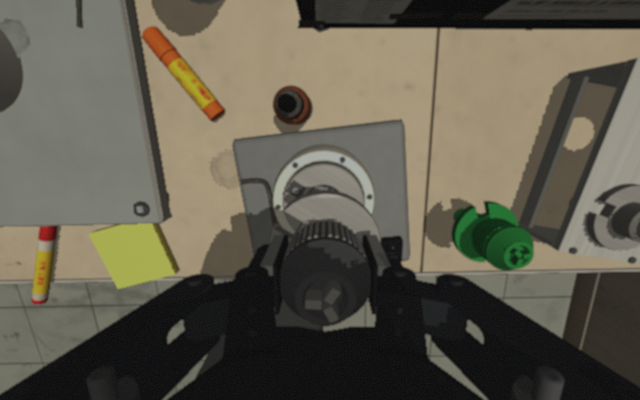

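The chuck is above the spindle, with the headstock ring visible behind it (325,180). I'll check the centring against the ring in this same view.

```bash
cat > fit.py <<'E'
from rect import *
from scipy.optimize import least_squares
def rim(P,m,c,r,lo,hi):
    Q=P[m][:,:2]; c=np.array(c)
    for _ in range(4):
        th=np.arctan2(Q[:,1]-c[1],Q[:,0]-c[0]); R=np.hypot(*(Q-c).T); E=[]
        for k in np.arange(lo,hi,.06):
            s=abs(np.angle(np.exp(1j*(th-k))))<.03
            if s.sum()>2 and R[s].max()>r-.003: E.append(Q[s][R[s].argmax()])
        E=np.array(E); s=least_squares(lambda p:np.hypot(*(E-p[:2]).T)-r,c,loss="soft_l1",f_scale=.0003); c=s.x[:2]
    return len(E),c.round(4),np.abs(s.fun).mean().round(5)
E
python3 - <<'E'
from fit import *
f=np.load("w3.npz"); P=pts(f["d"],f,f["A"],f["o"]); c=(.504,-.1376)
R=np.hypot(P[...,0]-c[0],P[...,1]-c[1]); z=P[...,2]
m=(z>.16)&(z<.187)&(R<.035); print("flange z",np.median(z[m&(R>.026)]), rim(P,m,c,.0308,-1.3,1.3))
print("face",rim(P,(abs(z-.095)<.004)&(R<.037),c,.0338,-1.2,1.2))
print("ring",rim(P,(abs(z-.086)<.004)&(R<.049),c,.046,-1.3,1.3))
E
```

```text
flange z 0.17789427101201868 (39, array([ 0.5034, -0.139 ]), np.float64(9e-05))
face (40, array([ 0.5042, -0.1375]), np.float64(0.00011))
ring (44, array([ 0.5019, -0.1374]), np.float64(0.00052))
```

```bash
python3 -m jog '[0.003,0.0075,0,0,0,0,-0.6, 0.003,0.0075,-0.06,0,0,0,-0.6, 0.003,0.0075,-0.12,0,0,0,-0.6, 0.003,0.0075,-0.18,0,0,0,-0.6, 0.003,0.0075,-0.24,0,0,0,-0.6,0.003,0.0075,-0.27,0,0,0,-0.6,0.003,0.0075,-0.27,0,0,0,-0.6,0.003,0.0075,-0.27,0,0,0,-0.6]'
python3 - <<'E'
from fit import *
im,d,c,A,o=cam("wrist"); P=pts(d,c,A,o); c=(.504,-.1376)
R=np.hypot(P[...,0]-c[0],P[...,1]-c[1]); z=P[...,2]
m=(z>.115)&(z<.13)&(R<.035); print("flange z",np.median(z[m&(R>.026)]), rim(P,m,c,.0308,-1.3,1.3))
print("face",rim(P,(abs(z-.095)<.004)&(R<.037),c,.0338,-1.2,1.2))
Q=P[m&(R>.02)&(P[...,0]>c[0])]; th=np.arctan2(-(Q[:,0]-c[0]),Q[:,1]-c[1]); print(np.c_[np.histogram(th,bins=np.arange(-1.2,0,.05))[1][:-1],np.histogram(th,bins=np.arange(-1.2,0,.05))[0]].round(2).tolist())
E
```

```text
clock: 6.18
tcp_pos: [0.5058, -0.1375, 0.1319]
orientation: [0.0, 1.0, -0.01, 0.0]
wrist_force: [0.7, -0.6, -3.1]
finger_gap: 0.0381
grip_force: 62.0
flange z 0.12555262046891286 (39, array([ 0.5047, -0.1366]), np.float64(7e-05))
face (40, array([ 0.5043, -0.1374]), np.float64(9e-05))
[[-1.2, 58.0], [-1.15, 59.0], [-1.1, 61.0], [-1.05, 56.0], [-1.0, 60.0], [-0.95, 56.0], [-0.9, 54.0], [-0.85, 33.0], [-0.8, 5.0], [-0.75, 0.0], [-0.7, 0.0], [-0.65, 0.0], [-0.6, 0.0], [-0.55, 0.0], [-0.5, 0.0], [-0.45, 6.0], [-0.4, 78.0], [-0.35, 55.0], [-0.3, 28.0], [-0.25, 7.0], [-0.2, 8.0], [-0.15, 2.0], [-0.1, 1.0]]
```

```bash
python3 -m jog '[-0.001,-0.003,-0.02,0,0,0,-0.6, -0.001,-0.003,-0.04,0,0,0,-0.6, -0.001,-0.003,-0.052,0,0,0,-0.6, -0.001,-0.003,-0.052,0,0,0,-0.6]'; python3 -m jog '[0,0,-0.005,0,0,0,-0.6, 0,0,-0.01,0,0,0,-0.6, 0,0,-0.015,0,0,0,-0.6, 0,0,-0.015,0,0,0,-0.6]'
```

```text
clock: 6.57
tcp_pos: [0.5049, -0.1378, 0.1204]
orientation: [-0.0, 1.0, -0.01, -0.0]
wrist_force: [0.1, -1.2, -3.5]
finger_gap: 0.0383
grip_force: 62.0
clock: 6.9
tcp_pos: [0.5052, -0.1379, 0.1178]
orientation: [-0.0, 1.0, -0.01, -0.0]
wrist_force: [-0.6, 0.2, -3.3]
finger_gap: 0.0383
grip_force: 62.0
```

```bash
python3 -m jog '[0,0,-0.003,0,0,0,-0.6, 0,0,-0.006,0,0,0,-0.6, 0,0,-0.006,0,0,0,-0.6]'
cat > fl.py <<'E'
from fit import *
im,d,k,A,o=cam("wrist"); P=pts(d,k,A,o); c=(.504,-.1376)
R=np.hypot(P[...,0]-c[0],P[...,1]-c[1]); z=P[...,2]
m=(z>.1)&(z<.13)&(R<.035)&(P[...,0]>c[0]); print("origin over nose",np.median(z[m&(R>.024)])-.009-.095, rim(P,m,c,.0308,-1.3,1.3))
h,e=np.histogram(z[m&(R>.024)],bins=np.arange(.1,.13,.001)); print(h)
E
python3 fl.py
```

```text
clock: 7.15
tcp_pos: [0.5052, -0.1379, 0.1166]
orientation: [0.0, 1.0, -0.01, -0.0]
wrist_force: [-0.2, -0.1, -4.8]
finger_gap: 0.0384
grip_force: 62.0
origin over nose 0.006351507672512177 (44, array([ 0.5042, -0.1368]), np.float64(0.00022))
[  3  10  92 137  68  36  46  46  58 288 832 263   6   0   0   0   0   0
   0   0  11   9  16  13  25  28  33  32  31]
```

```bash
python3 -m jog '[0,0,-0.003,0,0,0,-0.6, 0,0,-0.006,0,0,0,-0.6, 0,0,-0.009,0,0,0,-0.6, 0,0,-0.009,0,0,0,-0.6]'; python3 -m jog '[0,0,-0.003,0,0,0,-0.6, 0,0,-0.006,0,0,0,-0.6, 0,0,-0.006,0,0,0,-0.6]'; python3 fl.py
```

```text
clock: 7.53
tcp_pos: [0.5055, -0.1382, 0.1151]
orientation: [0.0, 1.0, -0.01, 0.0]
wrist_force: [-0.1, -0.5, -2.5]
finger_gap: 0.0382
grip_force: 62.1
clock: 7.78
tcp_pos: [0.5056, -0.1383, 0.1142]
orientation: [0.0, 1.0, -0.011, 0.0]
wrist_force: [0.9, -2.0, 1.1]
finger_gap: 0.0387
grip_force: 62.5
origin over nose 0.004037906493348384 (44, array([ 0.5046, -0.1373]), np.float64(0.00022))
[ 33  43 109 159  78  45  84 569 726 110   2   0   0   0   0   0   0   1
  13  14  12  19  27  35  32  28  38  36  35]
```

```bash
for i in 1 2; do python3 -m jog '[0,0,-0.003,0,0,0,-0.6, 0,0,-0.005,0,0,0,-0.6, 0,0,-0.005,0,0,0,-0.6]'; done; python3 fl.py
```

```text
clock: 8.08
tcp_pos: [0.5054, -0.138, 0.1127]
orientation: [0.0, 1.0, -0.01, 0.0]
wrist_force: [1.1, -1.3, -0.0]
finger_gap: 0.0391
grip_force: 62.3
clock: 8.33
tcp_pos: [0.5054, -0.138, 0.1116]
orientation: [0.0, 1.0, -0.01, 0.0]
wrist_force: [1.3, -1.0, -0.8]
finger_gap: 0.0381
grip_force: 62.6
origin over nose 0.001570670189817741 (44, array([ 0.5044, -0.1369]), np.float64(0.00023))
[ 36  54 118 176 306 808 356  18   0   0   0   0   0   0   1   7  12  14
  17  24  25  30  36  32  36  31  42  40  33]
```

```bash
for i in 1 2; do python3 -m jog '[0,0,-0.002,0,0,0,-0.6, 0,0,-0.004,0,0,0,-0.6, 0,0,-0.004,0,0,0,-0.6]'; done; python3 fl.py
```

```text
clock: 8.63
tcp_pos: [0.505, -0.1379, 0.11]
orientation: [-0.0, 1.0, -0.011, -0.0]
wrist_force: [2.8, -2.2, -7.2]
finger_gap: 0.0383
grip_force: 61.6
clock: 8.88
tcp_pos: [0.505, -0.138, 0.1095]
orientation: [0.0, 1.0, -0.011, -0.0]
wrist_force: [2.3, -3.0, -8.5]
finger_gap: 0.0385
grip_force: 61.6
origin over nose -0.00034911414537995566 (44, array([ 0.5042, -0.1369]), np.float64(0.00026))
[ 48  73 405 939 308  12   0   0   0   0   0   0   1  11   9  11  20  25
  22  36  31  35  24  41  33  41  32  43  44]
```

The catch now pulls the chuck down (wrist −8 N) and the flange is on the face, so I'm releasing and rising.

```bash
python3 -m jog '[0,0,-0.001,0,0,0,-0.3, 0,0,-0.001,0,0,0,0, 0,0,-0.001,0,0,0,0.5, 0,0,-0.001,0,0,0,0.9, 0,0,-0.001,0,0,0,0.9, 0,0,-0.001,0,0,0,0.9]' && python3 fl.py
```

```text
clock: 9.43
tcp_pos: [0.5054, -0.1378, 0.1104]
orientation: [0.0, 1.0, -0.01, 0.0]
wrist_force: [0.0, -0.6, -0.3]
finger_gap: 0.0814
grip_force: 0.0
origin over nose -0.0007305459944410841 (44, array([ 0.5045, -0.1373]), np.float64(0.00018))
[  54   76  594 1085  287    2    0    0    0    0    0    0    0    0
    0    0    0    0    0    0    0    0    0    0    0    0    0    0
    0]
```

```bash
python3 -m jog '[0,0,0.08,0,0,0,0.9, 0,0,0.2,0,0,0,0.9, 0,0,0.35,0,0,0,0.9, 0,0,0.5,0,0,0,0.9, 0,0,0.5,0,0,0,0.9, 0,0,0.5,0,0,0,0.9]'; python3 fl.py
python3 - <<'E'
from h import *
im,*_=cam("wrist"); save("w4.png",im)
E
```

```text
clock: 9.98
tcp_pos: [0.5066, -0.1385, 0.2121]
orientation: [0.001, 1.0, -0.01, 0.002]
wrist_force: [0.1, 0.0, -0.6]
finger_gap: 0.0808
grip_force: 0.0
origin over nose -0.0006438665147901618 (44, array([ 0.5042, -0.1371]), np.float64(0.00021))
[ 12  29 200 415 120   5   0   0   0   0   0   0   0   0   0   0   0   0
   0   0   0   0   0   0   0   0   0   0   0]
```

View pics/w4.png

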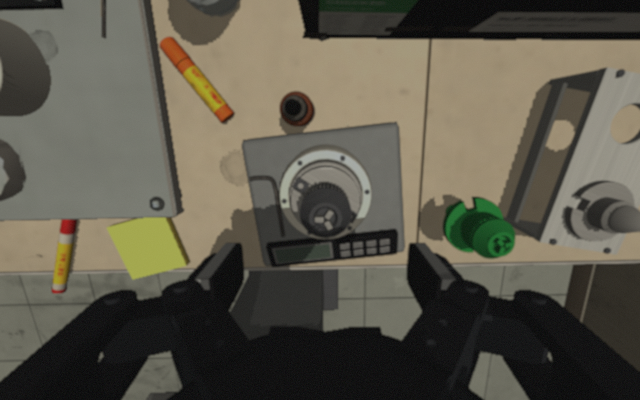

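The chuck sits flat in the spindle (325,200), a dog showing in its slot (300,185). The centre (612,210) and dropper (296,108) are undisturbed, and the gripper is clear.

```bash
python3 -c "
from workcell import env
print(env.hand_in())"
```

```text
the job is handed in; nothing more can be done
None
```

The chuck is seated in the spindle with its slots over the dogs, the catch engaged and the flange flat on the face to within camera accuracy; the gripper is clear, the centre and dropper bottle are undisturbed (the water bottle wasn't checked at the end but the arm never went near it), and the job was handed in at about 10 s, with no verdict shown.

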